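# Index the tube carousel four clicks and hold it for the probe

## Task

The tube in front of the barcode scanner is the next sample: squeeze the scanner's trigger fully in to read it and let the trigger spring right back. Then take the carousel's crank by its upright grip and turn it clockwise (seen from above) four clicks of the pawl and no more, which brings that tube to the probe, and ease the crank back until it stops against the pawl. Finish while holding the crank's grip pressed lightly back against the pawl so that the carousel cannot shift; never force the pawl, keep off the tubes and do not disturb the other things on the bench.

Things in the scene. Friction and masses are not known exactly. Their poses are not given: they have to be found in the camera images.
- loader: Tube loader fixed to the bench: base 300 x 300 mm, 50 mm high, under a carousel (248 mm across) of 24 tubes that turns about the upright axis through this origin. Origin: centre of the underside; z up, x roughly away from the robot, y to its left. The pawl is at the rim's -y side. A column 244 mm high stands on the edge 35 deg from +x towards +y and carries the probe.
- carousel (a joint): Carousel angle (rad), growing clockwise seen from above; starts between 0 and 0.08. At 0.262, 0.524, 0.785, 1.047 the pawl drops behind a tooth (a click) and bars the way back past that value. After a click it is nearly free for 0.1 rad, then the tooth lifts the pawl: resistance at the grip climbs to 6 to 8 N and drops at the click. Let go on that slope it runs back, elsewhere it stays.
- crank_grip (a point): Middle of the crank's upright grip: a plain black fixed round post, 16 mm across, from 160 to 206 mm above the bench (this point at 184), 80 mm from the carousel's axis at the end of the crank's flat steel arm (150 to 160 mm above the bench, higher than the tubes). It moves on a circle about the axis and starts on the robot's side.
- index_lever: The crank: hub boss, flat steel arm and upright grip, turning with the carousel. Origin: on the carousel's axis at bench height; x points along the arm to the grip, z up.
- tube_ring: The 24 sample tubes on the carousel, 12 mm across, in a circle of radius 102 mm, their tops 143 mm above the bench. Not to be touched. Origin: on the carousel's axis at bench height.
- ratchet_rim: The ivory toothed rim of the carousel, 248 mm across, 56 to 70 mm above the bench. Origin: on the carousel's axis at bench height.
- pawl: Small sprung steel arm, 47 mm long, with a 6 mm roller that drops behind the teeth of the rim; it lets the carousel turn clockwise only and is the stop when turned back. Origin: its pivot, 63 mm above the bench.
- scanner: Pistol-shaped barcode scanner fixed on its side in a bench holder left of the loader. Origin: on the bench under its head. It looks along its own -y at the tubes. Head: x -14 to 45 mm, y -65 to 53 mm, top 127 mm above the bench. The grip runs level along -x from the head to x = -135 mm, centred at y = 15 mm, 90 mm above the bench, 30 mm thick in y, 28 mm in z.
- trigger (a joint): Scanner trigger (rad): 0 sprung out, 0.22 fully in against its stop. Pressed at its pad it takes about 1.5 N to start and 6 N to go fully in.
- trigger_pad (a point): Point to press on the outer face of the trigger bar (50 mm long, 8 mm thick, 18 mm high) on the scanner grip's -y side, 40 mm from its hinge by the head, 90 mm above the bench. Pressed, it swings 8 mm in the scanner's +y towards the grip. From here to the grip's back face (scanner y = 30 mm) is 49 mm sprung out, 40 mm fully in.
- reagent_bottle: Bystander: glass bottle with blue cap, 70 mm across, 140 mm high, behind the scanner. Origin: centre of the underside.
- beaker: Bystander: glass beaker 68 mm across, 90 mm high, right of the loader. Origin: centre of the underside.
- cap_jar: Bystander: white jar 54 mm across, 65 mm high, right in front of the loader. Origin: centre of the underside.
- marker: Bystander: marker pen 142 mm long, 15 mm thick, lying before the loader along its own x. Origin: near its middle, on the bench.
- tube_rack: Bystander: grey rack of seven blue-capped tubes, 110 x 200 mm, 114 mm high, at the right. Origin: centre of the underside.
- tip_box: Bystander: black box of pipette tips with clear lid, 85 x 125 mm, 85 mm high, at the left. Origin: centre of the underside.
Things that resemble listed ones, but are neither listed nor needed, are in the scene too. What is shaped like the scanner but pink or turquoise is not meant.

How it is judged:
By the outcome, as a careful person would: the job done as asked, in the order asked, and still so for the second after the job is handed in, while the arm keeps its last pose, push and grip.
It also fails if it takes over 61 s, if anything falls off the work surface, if the arm or the gripper's body presses on something with over 40 N, if the wrist force passes 120 N, or if a joint passes its speed limit or range.

## Robot

A 6-joint arm with a two-finger parallel gripper is mounted at the origin on the work surface. World frame = base frame: x ahead of the robot, y to its left, z up, the work surface at z = 0. Lengths are in m, angles in rad, forces in N, time in s.
With the tool pointing down it reaches from about 0.275 to 0.825 m from the base axis. Payload 4.9 kg.
Tool frame: the origin (TCP) lies midway between the tips of the shut fingers; the grasp point (between the pads) lies 19 mm behind it (env.hold_point_z is the distance from the TCP to the grasp point, in m); z points along the fingers, y is the line along which they close (so a half turn about z gives the same grasp; the last joint's range is limited). The gripper opens to 85 mm and grips with 20 to 120 N. Pads are 22 mm wide; open, the fingers measure 114 mm over their backs; the gripper's body (76 mm by 85 mm) begins 54 mm behind the grasp point. The pads swing forward as they close: fully open they stand 13 mm farther back than shut.
Start: joints at [-0.134, 0.326, -0.193, 1.052, 0, 1.437], TCP at [0.55, 0, 0.231] pointing down, gripper open.
Joint ranges: [-2.65, 2.65], [-0.97, 1.79], [-1.3, 1.35], [-1.93, 2.1], [-1.47, 1.37], [-3.14, 3.14]. Speed limits (rad/s): [2.57, 2.57, 3.14, 3.14, 3.14, 3.14].

## Interface

Orientations are given as a rotation vector (axis times angle).
In Python, from station import telemetry, read_camera, calibration, ticket, env gives the robot as it stands.
- The arm moves only by the tool step_arm, never from a script. Its argument "deltas" is a list that holds one entry, the list of rows, each a list of 4 numbers: the shift along the tool's x, y, z in fractions of the full range, 1 being 0.4 m, then the turn about the tool's z in fractions of the full range, 1 being 4 rad. A call has 1 to 20 rows; each row is the pose to reach, as a shift and turn from the pose commanded when the call began, along the tool's axes at that moment; what a row does not reach only later rows make up. A row lasts 1/8 s, in which the tool goes at most 62.5 mm and 10.7 degrees, less where a joint would pass 70% of its speed; a pose out of reach is approached as far as the arm can. No shift or turn number may pass 1 either way. A call with a gripper value outside its range is refused whole. "fingers" is the opening, from -1 (shut) to 1 (fully open), set as the call begins (left out, the last holds). The fingers move at their own pace and stop on an object; the grip force is fixed at half the most. Time passes only in rows, so rows that repeat a pose let the fingers close. It gives the time, the measured TCP pose, the force, the opening and the grip force at its end, in the units of the state.
- telemetry.state(): the state, without advancing time (a new reading comes with each control period).
- read_camera(name): name is "scene" or "side" or "wrist"; returns the picture (384x512x3 uint8, red, green, blue); there is no depth.
- calibration(name): a dict with "camera_matrix" (3x3 intrinsics, pixels), "rvec" (rotation vector, rad) and "tvec" (3), from world to camera coordinates, as OpenCV has them; the wrist camera has in their place "mount" (4x4, takes a point from camera to tool coordinates, whose origin is the TCP and whose axes are the flange's). Camera axes: x right, y down, z forward; pixel columns grow to the right and rows downward; lengths in m; the calibration is good to about 2 mm. A picture is of the moment at which its call begins: read the wrist's pose just before it. calibration takes no time and is no camera call.
- ticket.sign_off(): hands the job in; it is judged then, once.
The state is a dict: "clock": time; "joints": joint angles; "dq": joint speeds; "effort": joint torques, N m; "tcp_pos": TCP position; "tcp_rot": TCP orientation; "contact_force": force on the tool from outside, world axes, zero at the start; "ft_torque": the same for the moment, N m; "width": opening from 0.0 (shut) to 1.0 (fully open); "grasp_force": force on a finger pad.
Only numpy, scipy, OpenCV 4.12 (cv2) and the standard library are available. Lean on these libraries where they do the work, as an engineer would, in place of code of your own. Each camera call takes 0.05 s, during which the arm holds its last target. There are 200 camera calls.

## Working session

There is one attempt and no reset: what is moved stays moved. The work goes in short steps, Python scripts to look and compute and a tool call to move; the robot and the scene stay as the last step left them, time stands still between calls to the robot, and variables do not carry over. Pictures are saved under pics/ and viewed, at most 10 in all, crops included, and the job is handed in when it is done.

Besides the shell and the picture viewer there is one more tool, called after "Request:" in YAML: its name, and indented under it one key for each argument. step_arm: Moves the arm, as the interface text tells. Its arguments: {"type":"object","properties":{"deltas":{"type":"array"},"fingers":{"type":"number"}},"required":["deltas"]}

```bash
ls; mkdir -p pics
python3 - <<'E'
from station import telemetry, read_camera, calibration, env
import cv2
for n in ("scene","side","wrist"):
    cv2.imwrite(f"pics/{n}0.png",cv2.cvtColor(read_camera(n),cv2.COLOR_RGB2BGR)); print(n,calibration(n))
s=telemetry.state(); print(s); print(env.hold_point_z)
a=cv2.imread("pics/scene0.png");b=cv2.imread("pics/side0.png")
cv2.imwrite("pics/scene0b.png",cv2.resize(a,(800,600),interpolation=cv2.INTER_CUBIC));cv2.imwrite("pics/side0b.png",cv2.resize(b,(800,600),interpolation=cv2.INTER_CUBIC))
E
```

```text
pics
scene {'camera_matrix': array([[416.97412464,   0.        , 263.50252356],
       [  0.        , 416.97412464, 190.38365402],
       [  0.        ,   0.        ,   1.        ]]), 'rvec': array([ 0.60746804,  2.71882133, -1.105679  ]), 'tvec': array([ 0.48284007, -0.04912629,  1.46925555])}
side {'camera_matrix': array([[368.7008508 ,   0.        , 259.29660634],
       [  0.        , 368.7008508 , 193.54255701],
       [  0.        ,   0.        ,   1.        ]]), 'rvec': array([ 2.11610532, -1.2427242 ,  0.46599103]), 'tvec': array([-0.28249649,  0.4140028 ,  0.90079475])}
wrist {'camera_matrix': array([[328.47528054,   0.        , 261.43891399],
       [  0.        , 328.47528054, 195.90921065],
       [  0.        ,   0.        ,   1.        ]]), 'mount': array([[ 1.27892460e-03, -9.57675515e-01, -2.87847133e-01,
         7.42664644e-02],
       [ 9.99999181e-01,  1.21161027e-03,  4.12003624e-04,
        -1.46840164e-03],
       [-4.58072397e-05, -2.87847425e-01,  9.57676280e-01,
        -1.44205095e-01],
       [ 0.00000000e+00,  0.00000000e+00,  0.00000000e+00,
         1.00000000e+00]])}
{'clock': 0.15, 'joints': array([-1.34195988e-01,  3.26735102e-01, -1.93327134e-01,  1.05203535e+00,
        1.21126181e-05,  1.43660244e+00]), 'dq': array([-0.00058231, -0.00187683,  0.00435126,  0.00133582, -0.00014643,
       -0.00137897]), 'effort': array([ 1.04211274e-03, -4.43704247e+01,  2.62664723e+01,  1.04285317e-02,
       -1.23322516e-04, -3.51401161e-05]), 'tcp_pos': array([5.49561445e-01, 7.65776655e-05, 2.30712989e-01]), 'tcp_rot': array([-2.22070662e+00, -2.22070194e+00,  1.22342852e-03]), 'contact_force': array([-0.2987127 , -0.21649714,  0.49454479]), 'ft_torque': array([-0.00365976, -0.01053386,  0.0254521 ]), 'grasp_force': 0.0, 'width': 0.9992876191808686}
0.0187
```

View pics/scene0b.png

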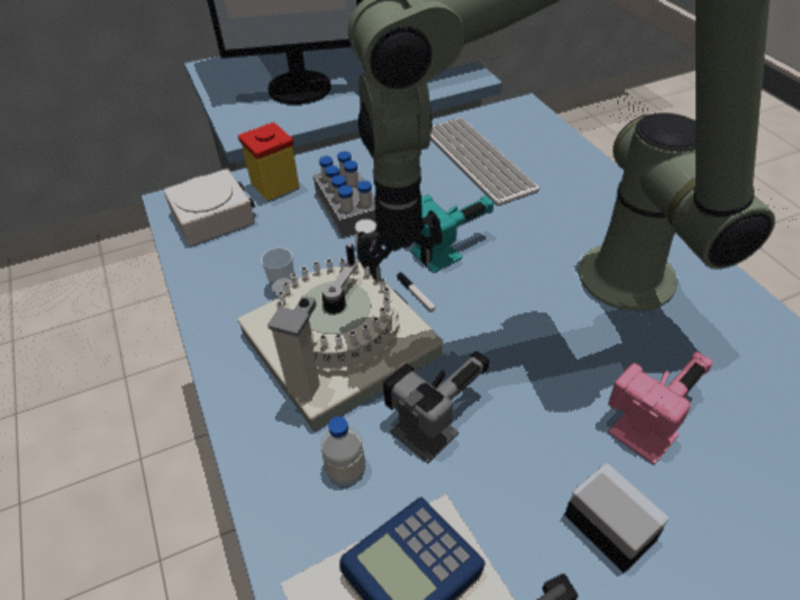

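View pics/side0b.png

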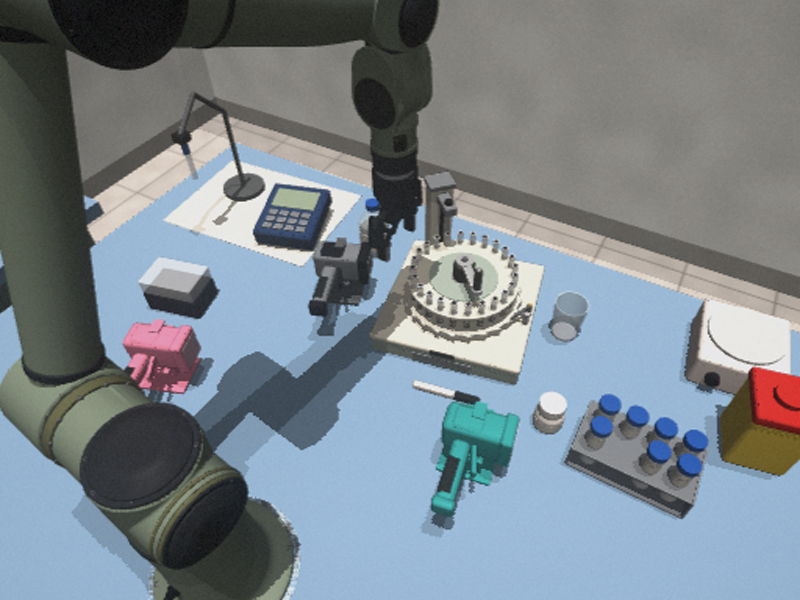

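Run:
```python
import cv2
for n,(x,y) in {"scene":(155,165),"side":(190,130)}.items():
    a=cv2.imread(f"pics/{n}0.png")[y:y+120,x:x+160]
    cv2.imwrite(f"pics/{n}_crop.png",cv2.resize(a,(800,600),interpolation=cv2.INTER_CUBIC))
```

```text
(no output)
```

View pics/scene_crop.png

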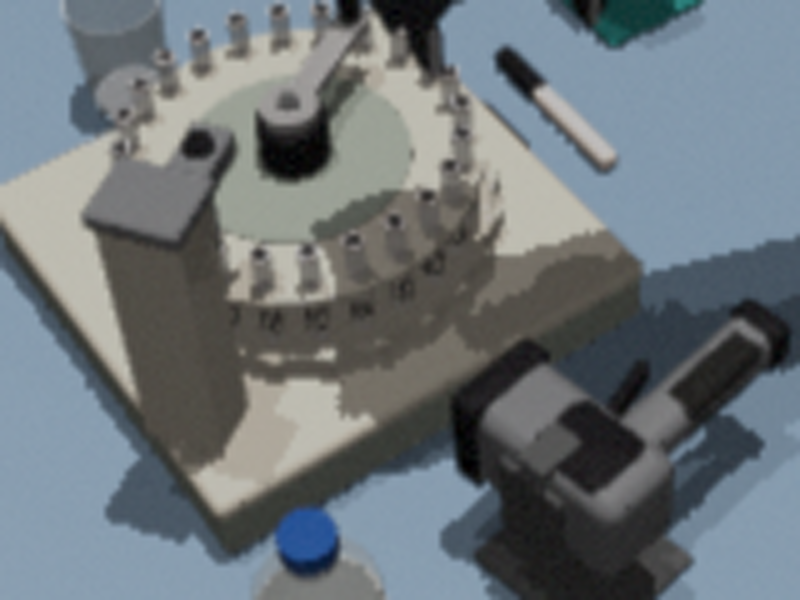

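View pics/side_crop.png

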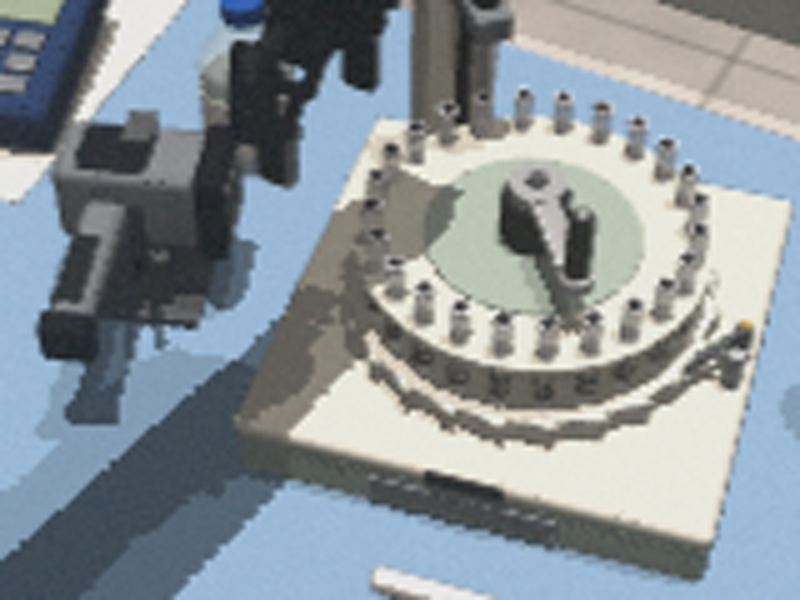

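```bash
cat > h.py <<'E'
import numpy as np, cv2
from scipy.spatial.transform import Rotation as R
from station import telemetry, read_camera, calibration
OFF={"scene":(155,165),"side":(190,130)}
def cam(name,pose=None):
    c=calibration(name);K=c["camera_matrix"]
    if name=="wrist":
        T=np.eye(4);T[:3,3]=pose[0];T[:3,:3]=R.from_rotvec(pose[1]).as_matrix();M=T@c["mount"]
        return K,M[:3,:3].T,-M[:3,:3].T@M[:3,3]
    return K,cv2.Rodrigues(np.array(c["rvec"]))[0],np.array(c["tvec"])
def ray(C,p):
    K,r,t=C; d=r.T@np.linalg.solve(K,[p[0],p[1],1]); return -r.T@t,d/np.linalg.norm(d)
def atz(C,p,z):
    o,d=ray(C,p); return o+d*(z-o[2])/d[2]
def tri(C1,p1,C2,p2):
    o1,d1=ray(C1,p1);o2,d2=ray(C2,p2)
    s=np.linalg.lstsq(np.c_[d1,-d2],o2-o1,rcond=None)[0];a=o1+s[0]*d1;b=o2+s[1]*d2
    return (a+b)/2,np.linalg.norm(a-b)
def proj(C,X):
    K,r,t=C; q=(np.atleast_2d(X)@r.T+t)@K.T; return q[:,:2]/q[:,2:]
def cp(n,x,y): return (x/5+OFF[n][0]-.4,y/5+OFF[n][1]-.4)
E
python3 - <<'E'
from h import *
np.set_printoptions(precision=4,suppress=True)
S,D=cam("scene"),cam("side")
for n,a,b in [("hub top",(288,102),(538,178)),("butt",(765,330),(70,330)),("gripbase",(655,425),(105,222)),("nosefront/top", (530,350),(215,140)),("arm end?",(360,30),(580,285))]:
    print(n,*tri(S,cp("scene",*a),D,cp("side",*b)))
print("base corners")
for n,C,ps in [("scene",S,[(640,268),(225,515),(0,185)]),("side",D,[(240,432),(710,545),(790,200),(375,120)])]:
    for p in ps: print(n,p,atz(C,cp(n,*p),.05))
print("hub z.163", atz(S,cp("scene",288,102),.165),atz(D,cp("side",538,178),.165))
print("grip top side z.206",atz(D,cp("side",582,215),.206),"bottom z.16",atz(D,cp("side",578,283),.16))
E
```

```text
hub top [ 0.6539 -0.0905  0.1626] 0.0015472713795751708
butt [0.4563 0.1334 0.0952] 0.006192751966681596
gripbase [0.5436 0.1669 0.0977] 0.006305190551027239
nosefront/top [0.6002 0.1189 0.1426] 0.015103217464992599
arm end? [ 0.5912 -0.1454  0.1505] 0.007954529188737416
base corners
scene (640, 268) [0.4799 0.0297 0.05  ]
scene (225, 515) [0.7686 0.0904 0.05  ]
scene (0, 185) [ 0.8189 -0.2103  0.05  ]
side (240, 432) [0.4704 0.0178 0.05  ]
side (710, 545) [ 0.531 -0.269  0.05 ]
side (790, 200) [ 0.8301 -0.2077  0.05  ]
side (375, 120) [0.7657 0.0852 0.05  ]
hub z.163 [ 0.6541 -0.0873  0.165 ] [ 0.6523 -0.0918  0.165 ]
grip top side z.206 [ 0.5958 -0.1436  0.206 ] bottom z.16 [ 0.5877 -0.1487  0.16  ]
```

The grey scanner is the one meant (scene 425,400 and side 340,270 in the 800 px views). The turquoise (scene 445,235) and pink (660,400) ones are decoys. It sits left of the loader with its nose towards the tubes, at about (0.588, 0.168) with 21° yaw. The loader axis is at about (0.651, -0.091), 12.5° yaw. The crank grip is at about (0.592, -0.146), which gives the expected radius of 81 mm.

Units first: shifts go in shares of 0.4 m and turns go in shares of 4 rad. So 15.8 cm / 40 = 0.395, -1.7 cm / 40 = -0.0425, -1.94 rad / 4 = -0.485.

Request:
step_arm:
  deltas:
    - [[0.125, -0.0125, 0, -0.045], [0.25, -0.025, 0, -0.09], [0.395, -0.0425, 0, -0.135], [0.395, -0.0425, 0, -0.18], [0.395, -0.0425, 0, -0.225], [0.395, -0.0425, 0, -0.27], [0.395, -0.0425, 0, -0.315], [0.395, -0.0425, 0, -0.36], [0.395, -0.0425, 0, -0.405], [0.395, -0.0425, 0, -0.45], [0.395, -0.0425, 0, -0.485], [0.395, -0.0425, 0, -0.485], [0.395, -0.0425, 0, -0.485]]

```text
clock: 1.78
tcp_pos: [0.5329, 0.158, 0.2311]
tcp_rot: [0.574, -3.088, -0.0]
contact_force: [0.4, -0.1, -0.5]
width: 1.002
grasp_force: 0.0
```

Run:
```python
from h import *
s=telemetry.state();p=np.array([s["tcp_pos"],s["tcp_rot"]]);np.save("pics/w1.npy",p);print(p,s["clock"],s["joints"])
a=cv2.cvtColor(read_camera("wrist"),cv2.COLOR_RGB2BGR)
cv2.imwrite("pics/w1.png",cv2.resize(a,(800,600),interpolation=cv2.INTER_CUBIC))
```

```text
[[ 5.32881512e-01  1.57997292e-01  2.31105566e-01]
 [ 5.73596939e-01 -3.08837810e+00 -6.34618314e-05]] 1.775 [ 1.55413883e-01  3.37330472e-01 -1.77034899e-01  1.05683170e+00
  2.91097262e-05 -2.11856444e-01]
```

View pics/w1.png

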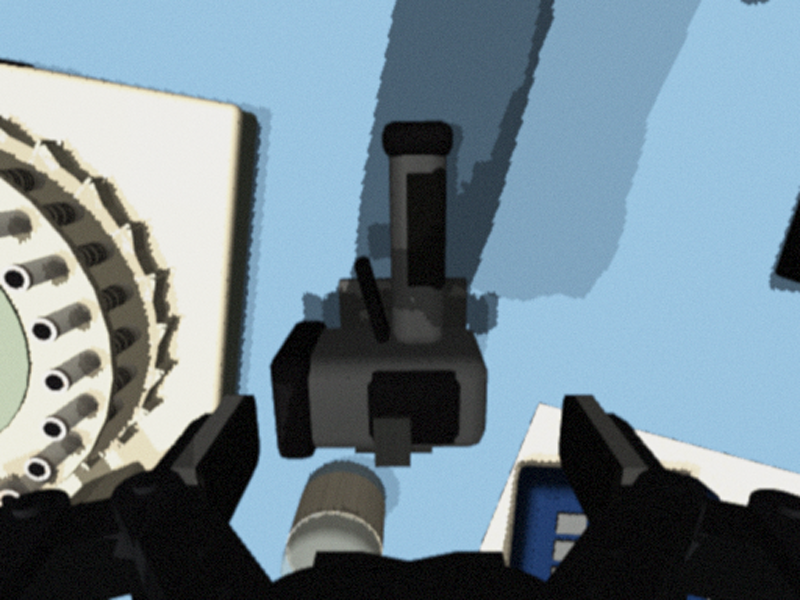

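Run:
```python
from h import *
np.set_printoptions(precision=4,suppress=True)
p=np.load("pics/w1.npy");W=cam("wrist",p);Rt=R.from_rotvec(p[1]).as_matrix()
for n,(x,y),z in [("grip L top",(391,170),.1),("grip R top",(447,170),.1),("grip L low",(392,280),.1),("grip R low",(445,285),.1),("butt mid",(417,124),.09),("trig tip outer",(355,262),.099),("trig hinge outer",(373,336),.099),("trig tip inner",(371,260),.099),("head top L",(310,445),.12),("head R",(487,400),.09)]:
    X=atz(W,(x*.64-.2,y*.64-.2),z); print(n,X,"tool cm",(X-p[0])@Rt*100)
S=cam("scene")
o=tri(W,(417*.64,124*.64),S,cp("scene",775,320));print("butt tri",o)
o=tri(W,(363*.64,262*.64),S,cp("scene",640,368));print("trig tip tri",o)
```

```text
grip L top [0.4746 0.1272 0.1   ] tool cm [ 6.5438 -0.7806 13.113 ]
grip R top [0.4641 0.1543 0.1   ] tool cm [ 6.5475  2.1244 13.1133]
grip L low [0.5293 0.1483 0.1   ] tool cm [ 0.6757 -0.7767 13.1107]
grip R low [0.5214 0.1767 0.1   ] tool cm [ 0.3945  2.1536 13.111 ]
butt mid [0.4482 0.1316 0.09  ] tool cm [ 8.8454  0.5704 14.114 ]
trig tip outer [0.5274 0.1259 0.099 ] tool cm [ 1.6632 -2.7991 13.2109]
trig hinge outer [0.5643 0.1498 0.099 ] tool cm [-2.6454 -1.894  13.2093]
trig tip inner [0.5232 0.1337 0.099 ] tool cm [ 1.7756 -1.9202 13.211 ]
head top L [0.631  0.1376 0.12  ] tool cm [-8.432  -5.4258 11.1067]
head R [0.5817 0.23   0.09  ] tool cm [-7.1458  4.9651 14.1084]
butt tri (array([0.4475, 0.1325, 0.0972]), np.float64(0.0026469263107851185))
trig tip tri (array([0.5286, 0.1291, 0.0931]), np.float64(0.0034162717171667555))
```

The trigger bar runs from (373,336) to (355,262) in the picture, and the grip spans columns 391–447, so it measures 29 mm against the 30 mm given. The yaw is right. I'm descending to straddle the grip and trigger.

Scaled: 16.2 cm / 40 = 0.405, 14 cm / 40 = 0.35.

Request:
step_arm:
  deltas:
    - [[0.0225, 0.0063, 0, 0], [0.0225, 0.0063, 0.1, 0], [0.0225, 0.0063, 0.2, 0], [0.0225, 0.0063, 0.275, 0], [0.0225, 0.0063, 0.35, 0], [0.0225, 0.0063, 0.405, 0], [0.0225, 0.0063, 0.405, 0], [0.0225, 0.0063, 0.405, 0]]

```text
clock: 2.82
tcp_pos: [0.524, 0.1572, 0.0702]
tcp_rot: [-0.576, 3.087, -0.0]
contact_force: [0.1, -0.0, 0.3]
width: 1.003
grasp_force: 0.0
```

Request:
step_arm:
  deltas:
    - [[0, 0, 0, 0], [0, 0, 0, 0], [0, 0, 0, 0], [0, 0, 0, 0]]
  fingers: 0.1

```text
clock: 3.32
tcp_pos: [0.5246, 0.1558, 0.0702]
tcp_rot: [-0.575, 3.087, -0.005]
contact_force: [-0.2, -5.9, 3.2]
width: 0.549
grasp_force: 2.4
```

Request:
step_arm:
  deltas:
    - [[0, 0, 0, 0], [0, 0, 0, 0], [0, 0, 0, 0], [0, 0, 0, 0]]
  fingers: -0.05

```text
clock: 3.82
tcp_pos: [0.525, 0.1548, 0.0703]
tcp_rot: [-0.574, 3.087, -0.008]
contact_force: [0.6, -7.6, 4.6]
width: 0.473
grasp_force: 3.8
```

Request:
step_arm:
  deltas:
    - [[0, 0, 0, 0], [0, 0, 0, 0], [0, 0, 0, 0], [0, 0, 0, 0]]
  fingers: -0.2

```text
clock: 4.32
tcp_pos: [0.5246, 0.1555, 0.0707]
tcp_rot: [-0.572, 3.088, -0.006]
contact_force: [-3.0, -6.2, 8.5]
width: 0.437
grasp_force: 60.5
```

Request:
step_arm:
  deltas:
    - [[0, 0, 0, 0], [0, 0, 0, 0], [0, 0, 0, 0], [0, 0, 0, 0], [0, 0, 0, 0], [0, 0, 0, 0]]
  fingers: 1

```text
clock: 5.08
tcp_pos: [0.5236, 0.1572, 0.0692]
tcp_rot: [0.577, -3.088, -0.0]
contact_force: [0.1, 0.1, -0.6]
width: 0.999
grasp_force: 0.0
```

Scaled: -20.5 cm / 40 = -0.5125, -17 cm / 40 = -0.425.

Request:
step_arm:
  deltas:
    - [[0, 0, -0.05, 0], [0, 0, -0.125, 0], [0, 0, -0.225, 0], [0, 0, -0.325, 0], [0, 0, -0.425, 0], [0, 0, -0.5125, 0], [0, 0, -0.5125, 0], [0, 0, -0.5125, 0]]

```text
clock: 6.08
tcp_pos: [0.5233, 0.1571, 0.2736]
tcp_rot: [0.577, -3.087, -0.0]
contact_force: [-0.7, -0.1, -1.1]
width: 0.996
grasp_force: 0.0
```

Run:
```python
from h import *
s=telemetry.state();p=np.array([s["tcp_pos"],s["tcp_rot"]]);np.save("pics/w2.npy",p)
a=cv2.cvtColor(read_camera("wrist"),cv2.COLOR_RGB2BGR);b=cv2.cvtColor(read_camera("side"),cv2.COLOR_RGB2BGR)
cv2.imwrite("pics/w2.png",a);cv2.imwrite("pics/s2.png",b)
cv2.imwrite("pics/w2c.png",cv2.hconcat([cv2.resize(a[50:250,190:330],(420,600),interpolation=cv2.INTER_CUBIC),cv2.resize(b[130:250,260:336],(380,600),interpolation=cv2.INTER_CUBIC)]))
# plan to hover beside crank grip
Rt=R.from_rotvec(p[1]).as_matrix();print(p, Rt[:,:2]); c=np.array([.592,-.146,.275]); print((c-p[0])@Rt*100)
```

```text
[[ 5.23340438e-01  1.57057969e-01  2.73648931e-01]
 [ 5.76504151e-01 -3.08745837e+00 -5.18804955e-05]] [[-9.32616996e-01 -3.60866949e-01]
 [-3.60866974e-01  9.32617293e-01]
 [ 7.52531642e-04  1.74123349e-04]]
[  4.53315545 -30.74138337  -0.13704834]
```

View pics/w2c.png

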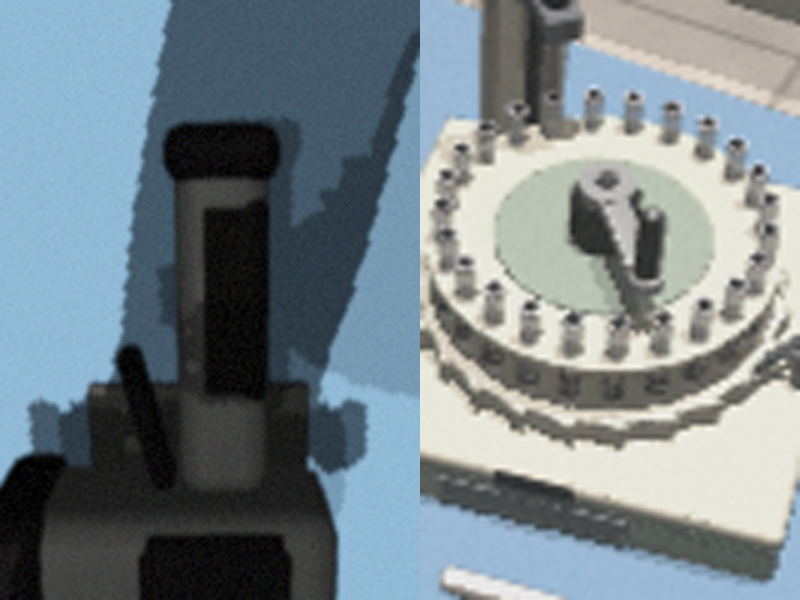

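The right panel shows the crank unmoved; the left panel shows the trigger sprung out again, tip at (130,350) and hinge at (165,485), the same slant as before. Next I move over the crank grip.

Scaled: -30.7 cm / 40 = -0.7675, 4.5 cm / 40 = 0.1125, -0.38 rad / 4 = -0.095.

Request:
step_arm:
  deltas:
    - [[0.02, -0.125, 0, -0.025], [0.0375, -0.25, 0, -0.05], [0.055, -0.375, 0, -0.075], [0.075, -0.5, 0, -0.095], [0.095, -0.625, 0, -0.095], [0.1125, -0.725, 0, -0.095], [0.1125, -0.7675, 0, -0.095], [0.1125, -0.7675, 0, -0.095], [0.1125, -0.7675, 0, -0.095]]

```text
clock: 7.3
tcp_pos: [0.5922, -0.144, 0.2738]
tcp_rot: [1.151, -2.922, -0.002]
contact_force: [0.1, 0.4, 0.7]
width: 1.001
grasp_force: 0.0
```

Run:
```python
from h import *
s=telemetry.state();p=np.array([s["tcp_pos"],s["tcp_rot"]]);np.save("pics/w3.npy",p);print(p,s["clock"],s["joints"])
a=cv2.cvtColor(read_camera("wrist"),cv2.COLOR_RGB2BGR)
cv2.imwrite("pics/w3.png",cv2.resize(a,(800,600),interpolation=cv2.INTER_CUBIC))
```

```text
[[ 5.92180968e-01 -1.44039446e-01  2.73848508e-01]
 [ 1.15126488e+00 -2.92234534e+00 -1.93619381e-03]] 7.3 [-3.59902637e-01  4.18111561e-01  5.27442044e-02  1.20673846e+00
  4.78047294e-04 -1.11046706e+00]
```

View pics/w3.png

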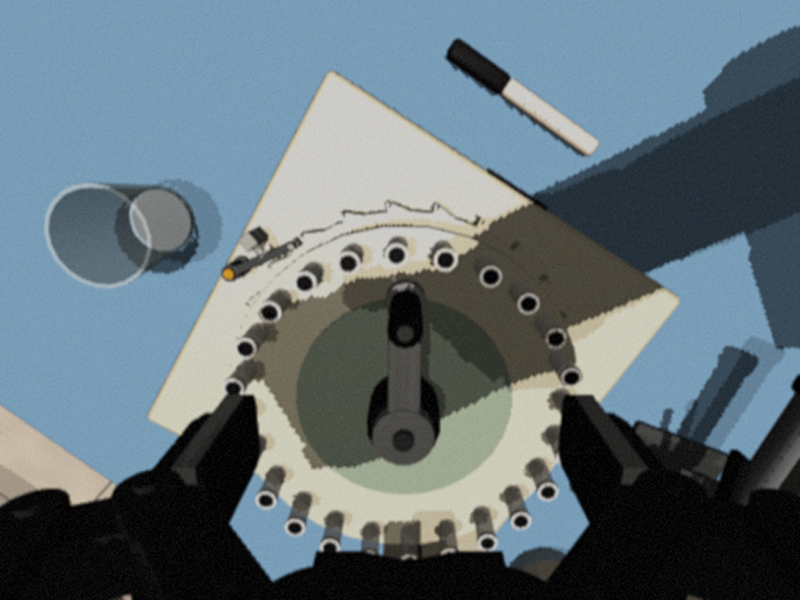

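Run:
```python
from h import *
from scipy.optimize import least_squares
np.set_printoptions(precision=4,suppress=True)
p=np.load("pics/w3.npy");W=cam("wrist",p);Rt=R.from_rotvec(p[1]).as_matrix()
T=[(397,255),(445,260),(490,277),(529,304),(556,338),(571,378),(548,491),(521,521),(487,543),(330,547),(295,527),(266,500),(233,387),(246,348),(270,312),(305,283),(348,263)]
X=np.array([atz(W,(x*.64-.2,y*.64-.2),.143)[:2] for x,y in T])
f=least_squares(lambda q:np.hypot(*(X-q[:2]).T)-q[2],[.65,-.09,.1]);print("ring",f.x,np.abs(f.fun).max())
for n,q,z in [("hub",(403,440),.163),("griptop",(404,332),.206),("gripbase",(404,286),.16)]:
    v=atz(W,np.array(q)*.64-.2,z);d=v[:2]-f.x[:2];print(n,v,(v-p[0])@Rt*100,np.hypot(*d),np.degrees(np.arctan2(d[1],d[0])))
print("tri griptop",tri(W,np.array((404,332))*.64-.2,cam("side"),cp("side",582,213)))
print("hub tri",tri(W,np.array((403,440))*.64-.2,cam("side"),cp("side",538,178)))
```

```text
ring [ 0.6531 -0.0886  0.1025] 0.00040223465029935734
hub [ 0.6526 -0.0893  0.163 ] [-8.154  -0.1384 11.0834] 0.0008640918335884928 -125.82200151080382
griptop [ 0.5936 -0.1431  0.206 ] [-0.1693 -0.0337  6.7848] 0.08069217962389265 -137.57799943437243
gripbase [ 0.5873 -0.1494  0.16  ] [ 0.7206 -0.072  11.3849] 0.08959551867474584 -137.31609022961834
tri griptop (array([ 0.5922, -0.1445,  0.2111]), np.float64(0.0004909884049722826))
hub tri (array([ 0.6507, -0.0918,  0.1669]), np.float64(0.00155873036681548))
```

Hub at (403,440), grip top at (404,332). The tube-ring fit gives the axis at (0.6531, -0.0886) with radius 102.5 mm, and the grip at radius 80.7 mm, so the numbers agree. Descending and gripping.

Scaled: 10.7 cm / 40 = 0.2675, -0.15 cm / 40 = -0.0038.

Request:
step_arm:
  deltas:
    - [[-0.0038, 0, 0, 0], [-0.0038, 0, 0.1, 0], [-0.0038, 0, 0.175, 0], [-0.0038, 0, 0.2375, 0], [-0.0038, 0, 0.2675, 0], [-0.0038, 0, 0.2675, 0], [-0.0038, 0, 0.2675, 0]]

```text
clock: 8.22
tcp_pos: [0.5944, -0.1445, 0.1685]
tcp_rot: [-1.149, 2.922, -0.002]
contact_force: [0.8, 0.5, -0.2]
width: 1.003
grasp_force: 0.0
```

Request:
step_arm:
  deltas:
    - [[0, 0, 0, 0], [0, 0, 0, 0], [0, 0, 0, 0], [0, 0, 0, 0], [0, 0, 0, 0], [0, 0, 0, 0], [0, 0, 0, 0]]
  fingers: -1

```text
clock: 9.1
tcp_pos: [0.5938, -0.1446, 0.1676]
tcp_rot: [-1.149, 2.924, -0.001]
contact_force: [-0.2, 0.0, 3.4]
width: 0.168
grasp_force: 58.4
```

```bash
cat >> h.py <<'E'
AX=np.array([.6531,-.0886])
def where():
    s=telemetry.state();d=s["tcp_pos"][:2]-AX;a=np.arctan2(d[1],d[0]);f=s["contact_force"]
    t=np.array([np.sin(a),-np.cos(a)])
    print("t%.2f r%.4f ang%.4f Ft(+cw)%.1f Fr%.1f Fz%.1f"%(s["clock"],np.hypot(*d),a%(2*np.pi),f[:2]@t,f[:2]@d/np.hypot(*d),f[2]))
    return s,a
def plan(turns):
    s,a=where();Rt=R.from_rotvec(s["tcp_rot"]).as_matrix()
    for q in turns:
        b=a-q;v=np.r_[AX+.08*np.array([np.cos(b),np.sin(b)]),s["tcp_pos"][2]]
        print("%.2f"%q,np.round((v-s["tcp_pos"])@Rt*100,2))
E
python3 -c "
from h import *
plan(np.arange(0,1.25,.1))"
```

```text
t9.10 r0.0816 ang3.8984 Ft(+cw)0.1 Fr0.1 Fz3.4
0.00 [-0.16  0.    0.  ]
0.10 [-0.19  0.8  -0.  ]
0.20 [-0.31  1.59 -0.  ]
0.30 [-0.5   2.37 -0.  ]
0.40 [-0.77  3.12 -0.  ]
0.50 [-1.11  3.84 -0.  ]
0.60 [-1.52  4.53 -0.  ]
0.70 [-2.    5.17 -0.  ]
0.80 [-2.54  5.76 -0.  ]
0.90 [-3.14  6.29 -0.  ]
1.00 [-3.79  6.76 -0.  ]
1.10 [-4.48  7.16 -0.  ]
1.20 [-5.2  7.5 -0. ]
```

Scaled: 0.81 cm / 40 = 0.0203, -0.04 cm / 40 = -0.001, 0.1 rad / 4 = 0.025.

Request:
step_arm:
  deltas:
    - [[-0.0005, 0.0103, 0, 0.0125], [-0.001, 0.0203, 0, 0.025], [-0.001, 0.0203, 0, 0.025]]

```text
clock: 9.48
tcp_pos: [0.5888, -0.1385, 0.1676]
tcp_rot: [-1.003, 2.977, -0.001]
contact_force: [1.1, -1.8, 2.2]
width: 0.169
grasp_force: 58.8
```

Scaled: 0.33 cm / 40 = 0.0083, -0.01 cm / 40 = -0.0003, 0.04 rad / 4 = 0.01.

Request:
step_arm:
  deltas:
    - [[-0.0003, 0.0083, 0, 0.01], [-0.0003, 0.0083, 0, 0.01], [-0.0003, 0.0083, 0, 0.01]]

```text
clock: 9.85
tcp_pos: [0.5874, -0.1363, 0.1676]
tcp_rot: [-0.943, 2.996, -0.003]
contact_force: [3.3, -4.7, 1.1]
width: 0.169
grasp_force: 58.8
```

Scaled: 0.33 cm / 40 = 0.0083, -0.01 cm / 40 = -0.0003, 0.04 rad / 4 = 0.01.

Request:
step_arm:
  deltas:
    - [[-0.0003, 0.0083, 0, 0.01], [-0.0003, 0.0083, 0, 0.01], [-0.0003, 0.0083, 0, 0.01]]

```text
clock: 10.22
tcp_pos: [0.5856, -0.1337, 0.1676]
tcp_rot: [-0.882, 3.014, -0.003]
contact_force: [3.9, -3.9, 1.1]
width: 0.171
grasp_force: 58.8
```

Scaled: 0.33 cm / 40 = 0.0083, -0.01 cm / 40 = -0.0003, 0.04 rad / 4 = 0.01.

Request:
step_arm:
  deltas:
    - [[-0.0003, 0.0083, 0, 0.01], [-0.0003, 0.0083, 0, 0.01], [-0.0003, 0.0083, 0, 0.01]]

```text
clock: 10.6
tcp_pos: [0.5838, -0.1307, 0.1676]
tcp_rot: [-0.822, 3.031, -0.002]
contact_force: [3.7, -3.8, 0.8]
width: 0.173
grasp_force: 59.0
```

Scaled: 0.33 cm / 40 = 0.0083, -0.01 cm / 40 = -0.0003, 0.04 rad / 4 = 0.01.

Request:
step_arm:
  deltas:
    - [[-0.0003, 0.0083, 0, 0.01], [-0.0003, 0.0083, 0, 0.01], [-0.0003, 0.0083, 0, 0.01]]

```text
clock: 10.98
tcp_pos: [0.5817, -0.1267, 0.1676]
tcp_rot: [-0.762, 3.047, 0.001]
contact_force: [1.9, 0.8, 4.2]
width: 0.17
grasp_force: 59.3
```

```bash
python3 -c "
from h import *
where()"
```

```text
t10.97 r0.0810 ang3.6320 Ft(+cw)-0.2 Fr-2.0 Fz4.2
```

Scaled: 1.22 cm / 40 = 0.0305, -0.04 cm / 40 = -0.001, 0.15 rad / 4 = 0.0375.

Request:
step_arm:
  deltas:
    - [[-0.0005, 0.0103, 0, 0.0125], [-0.001, 0.0203, 0, 0.025], [-0.0025, 0.0305, 0, 0.0375], [-0.0025, 0.0305, 0, 0.0375]]

```text
clock: 11.48
tcp_pos: [0.5774, -0.1166, 0.1676]
tcp_rot: [-0.531, 3.095, -0.003]
contact_force: [3.2, -3.1, 2.3]
width: 0.168
grasp_force: 59.2
```

Scaled: 0.33 cm / 40 = 0.0083, -0.01 cm / 40 = -0.0003, 0.04 rad / 4 = 0.01.

Request:
step_arm:
  deltas:
    - [[-0.0003, 0.0083, 0, 0.01], [-0.0003, 0.0083, 0, 0.01], [-0.0003, 0.0083, 0, 0.01]]

```text
clock: 11.85
tcp_pos: [0.5766, -0.114, 0.1675]
tcp_rot: [-0.469, 3.105, -0.004]
contact_force: [3.9, -4.2, 1.2]
width: 0.168
grasp_force: 59.2
```

Scaled: 0.16 cm / 40 = 0.004, 0.02 rad / 4 = 0.005.

Request:
step_arm:
  deltas:
    - [[0, 0.004, 0, 0.005], [0, 0.004, 0, 0.005]]

```text
clock: 12.1
tcp_pos: [0.5763, -0.113, 0.1676]
tcp_rot: [-0.437, 3.109, -0.006]
contact_force: [5.8, -6.7, 0.7]
width: 0.173
grasp_force: 59.1
```

Scaled: 0.16 cm / 40 = 0.004, 0.02 rad / 4 = 0.005.

Request:
step_arm:
  deltas:
    - [[0, 0.004, 0, 0.005], [0, 0.004, 0, 0.005]]

```text
clock: 12.35
tcp_pos: [0.5753, -0.1092, 0.1676]
tcp_rot: [-0.407, 3.114, 0.002]
contact_force: [4.2, -0.7, 2.5]
width: 0.17
grasp_force: 59.3
```

Scaled: 0.16 cm / 40 = 0.004, 0.02 rad / 4 = 0.005.

Request:
step_arm:
  deltas:
    - [[0, 0.004, 0, 0.005], [0, 0.004, 0, 0.005]]

```text
clock: 12.6
tcp_pos: [0.5749, -0.1078, 0.1675]
tcp_rot: [-0.375, 3.118, 0.0]
contact_force: [5.2, 0.5, 2.6]
width: 0.172
grasp_force: 59.3
```

```bash
python3 -c "
from h import *
where()"
```

```text
t12.60 r0.0805 ang3.3826 Ft(+cw)-0.8 Fr-5.2 Fz2.6
```

Scaled: 1.21 cm / 40 = 0.0303, 0.81 cm / 40 = 0.0203, 0.15 rad / 4 = 0.0375.

Request:
step_arm:
  deltas:
    - [[-0.0025, 0.0103, 0, 0.0125], [-0.0035, 0.0203, 0, 0.025], [-0.0048, 0.0303, 0, 0.0375], [-0.0048, 0.0303, 0, 0.0375]]

```text
clock: 13.1
tcp_pos: [0.5733, -0.0967, 0.1675]
tcp_rot: [-0.14, 3.138, -0.004]
contact_force: [3.3, -4.1, 4.1]
width: 0.172
grasp_force: 59.4
```

Scaled: 0.32 cm / 40 = 0.008, -0.01 cm / 40 = -0.0003, 0.04 rad / 4 = 0.01.

Request:
step_arm:
  deltas:
    - [[-0.0003, 0.008, 0, 0.01], [-0.0003, 0.008, 0, 0.01]]

```text
clock: 13.35
tcp_pos: [0.5732, -0.0941, 0.1675]
tcp_rot: [-0.077, 3.141, -0.005]
contact_force: [3.8, -4.7, 2.5]
width: 0.172
grasp_force: 59.4
```

Scaled: 0.16 cm / 40 = 0.004, 0.02 rad / 4 = 0.005.

Request:
step_arm:
  deltas:
    - [[0, 0.004, 0, 0.005], [0, 0.004, 0, 0.005]]

```text
clock: 13.6
tcp_pos: [0.5732, -0.093, 0.1675]
tcp_rot: [-0.045, 3.141, -0.006]
contact_force: [2.4, -6.1, 2.5]
width: 0.17
grasp_force: 59.4
```

Scaled: 0.16 cm / 40 = 0.004, 0.02 rad / 4 = 0.005.

Request:
step_arm:
  deltas:
    - [[0, 0.004, 0, 0.005], [0, 0.004, 0, 0.005]]

```text
clock: 13.85
tcp_pos: [0.5731, -0.0912, 0.1675]
tcp_rot: [-0.014, 3.141, -0.006]
contact_force: [3.2, -4.9, 2.6]
width: 0.167
grasp_force: 59.4
```

```bash
python3 -c "
from h import *
where()"
```

```text
t13.85 r0.0800 ang3.1742 Ft(+cw)-5.0 Fr-3.0 Fz2.6
```

Scaled: 0.16 cm / 40 = 0.004, 0.02 rad / 4 = 0.005.

Request:
step_arm:
  deltas:
    - [[0, 0.004, 0, 0.005], [0, 0.004, 0, 0.005]]

```text
clock: 14.1
tcp_pos: [0.5732, -0.0878, 0.1675]
tcp_rot: [0.017, 3.141, -0.0]
contact_force: [3.7, -1.4, 4.8]
width: 0.166
grasp_force: 59.5
```

Scaled: 0.16 cm / 40 = 0.004, 0.02 rad / 4 = 0.005.

Request:
step_arm:
  deltas:
    - [[0, 0.004, 0, 0.005], [0, 0.004, 0, 0.005]]

```text
clock: 14.35
tcp_pos: [0.5732, -0.0861, 0.1675]
tcp_rot: [0.048, 3.141, -0.0]
contact_force: [4.0, -0.6, 5.6]
width: 0.17
grasp_force: 59.5
```

```bash
python3 -c "
from h import *
where()"
```

```text
t14.35 r0.0799 ang3.1109 Ft(+cw)-0.5 Fr-4.0 Fz5.6
```

Scaled: 1.2 cm / 40 = 0.03, -0.08 cm / 40 = -0.002, 0.15 rad / 4 = 0.0375.

Request:
step_arm:
  deltas:
    - [[-0.002, 0.01, 0, 0.0125], [-0.003, 0.02, 0, 0.025], [-0.004, 0.03, 0, 0.0375], [-0.004, 0.03, 0, 0.0375]]

```text
clock: 14.85
tcp_pos: [0.5746, -0.0751, 0.1675]
tcp_rot: [-0.284, -3.128, 0.004]
contact_force: [2.9, -3.7, 5.9]
width: 0.172
grasp_force: 59.7
```

Scaled: 0.24 cm / 40 = 0.006, -0.01 cm / 40 = -0.0003, 0.03 rad / 4 = 0.0075.

Request:
step_arm:
  deltas:
    - [[-0.0003, 0.006, 0, 0.0075], [-0.0003, 0.006, 0, 0.0075]]

```text
clock: 15.1
tcp_pos: [0.5749, -0.0734, 0.1675]
tcp_rot: [-0.331, -3.123, 0.005]
contact_force: [1.6, -6.5, 6.5]
width: 0.17
grasp_force: 59.8
```

Scaled: 0.16 cm / 40 = 0.004, 0.02 rad / 4 = 0.005.

Request:
step_arm:
  deltas:
    - [[0, 0.004, 0, 0.005], [0, 0.004, 0, 0.005]]

```text
clock: 15.35
tcp_pos: [0.5752, -0.0722, 0.1675]
tcp_rot: [-0.362, -3.12, 0.007]
contact_force: [0.4, -6.1, 6.6]
width: 0.17
grasp_force: 59.8
```

```bash
python3 -c "
from h import *
where()"
```

```text
t15.35 r0.0796 ang2.9344 Ft(+cw)-5.9 Fr-1.7 Fz6.6
```

Scaled: 0.16 cm / 40 = 0.004, 0.02 rad / 4 = 0.005.

Request:
step_arm:
  deltas:
    - [[0, 0.004, 0, 0.005], [0, 0.004, 0, 0.005]]

```text
clock: 15.6
tcp_pos: [0.5756, -0.0708, 0.1675]
tcp_rot: [-0.393, -3.116, 0.007]
contact_force: [1.9, -8.0, 5.9]
width: 0.171
grasp_force: 59.8
```

Scaled: 0.16 cm / 40 = 0.004, 0.02 rad / 4 = 0.005.

Request:
step_arm:
  deltas:
    - [[0, 0.004, 0, 0.005], [0, 0.004, 0, 0.005]]

```text
clock: 15.85
tcp_pos: [0.5765, -0.0673, 0.1675]
tcp_rot: [0.424, 3.113, 0.0]
contact_force: [4.0, -1.5, 6.2]
width: 0.17
grasp_force: 59.6
```

```bash
python3 -c "
from h import *
where()"
```

```text
t15.85 r0.0795 ang2.8703 Ft(+cw)-0.3 Fr-4.3 Fz6.2
```

Fourth click. Easing back onto the pawl.

Scaled: -0.16 cm / 40 = -0.004, -0.08 cm / 40 = -0.002, -0.02 rad / 4 = -0.005.

Request:
step_arm:
  deltas:
    - [[-0.002, -0.002, 0, -0.0025], [-0.002, -0.004, 0, -0.005], [-0.002, -0.004, 0, -0.005]]

```text
clock: 16.23
tcp_pos: [0.5764, -0.0675, 0.1675]
tcp_rot: [-0.392, -3.116, -0.004]
contact_force: [2.6, 3.4, 7.3]
width: 0.171
grasp_force: 59.9
```

```bash
python3 -c "
from h import *
where()"
```

```text
t16.23 r0.0795 ang2.8730 Ft(+cw)3.9 Fr-1.6 Fz7.3
```

Scaled: -0.1 cm / 40 = -0.0025, -0.01 rad / 4 = -0.0025.

Request:
step_arm:
  deltas:
    - [[0, -0.0025, 0, -0.0025], [0, -0.0025, 0, -0.0025], [0, -0.0025, 0, -0.0025]]

```text
clock: 16.6
tcp_pos: [0.5764, -0.0676, 0.1675]
tcp_rot: [-0.376, -3.119, -0.007]
contact_force: [2.3, 5.6, 7.7]
width: 0.169
grasp_force: 60.0
```

```bash
python3 -c "
from h import *
where()"
```

```text
t16.60 r0.0795 ang2.8742 Ft(+cw)6.0 Fr-0.7 Fz7.7
```

Scaled: 0.08 cm / 40 = 0.002.

Request:
step_arm:
  deltas:
    - [[0, 0.002, 0, 0], [0, 0.002, 0, 0], [0, 0.002, 0, 0], [0, 0.002, 0, 0], [0, 0.002, 0, 0]]

```text
clock: 17.23
tcp_pos: [0.5764, -0.0676, 0.1675]
tcp_rot: [-0.377, -3.118, -0.005]
contact_force: [3.2, 4.5, 7.7]
width: 0.173
grasp_force: 59.9
```

Run:
```python
from h import *
where()
a=cv2.cvtColor(read_camera("wrist"),cv2.COLOR_RGB2BGR);b=cv2.cvtColor(read_camera("side"),cv2.COLOR_RGB2BGR)
cv2.imwrite("pics/f.png",cv2.hconcat([cv2.resize(a,(400,300)),cv2.resize(b[100:280,180:420],(400,300),interpolation=cv2.INTER_CUBIC)]))
```

```text
t17.23 r0.0795 ang2.8741 Ft(+cw)5.2 Fr-1.9 Fz7.7
```

View pics/f.png

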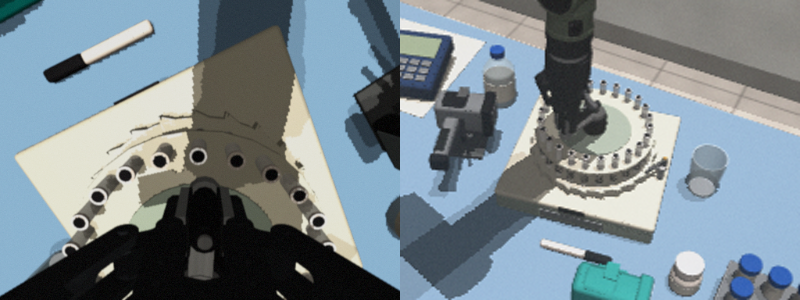

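The wrist view shows the grip at (205,240) between the fingers. The side view shows the bottle, beaker, jar and marker where they were. I'll ease the press a little more before handing in.

Scaled: 0.06 cm / 40 = 0.0015.

Request:
step_arm:
  deltas:
    - [[0, 0.0015, 0, 0], [0, 0.0015, 0, 0], [0, 0.0015, 0, 0], [0, 0.0015, 0, 0]]

```text
clock: 17.82
tcp_pos: [0.5764, -0.0676, 0.1675]
tcp_rot: [-0.377, -3.118, -0.003]
contact_force: [2.3, 2.7, 7.6]
width: 0.169
grasp_force: 59.8
```

```bash
python3 -c "
from h import *
s,a=where()
from station import ticket
t=np.array([np.sin(a),-np.cos(a)])
if 1.5<s['contact_force'][:2]@t<6: print(ticket.sign_off())"
```

```text
t17.82 r0.0795 ang2.8736 Ft(+cw)3.3 Fr-1.5 Fz7.6
the job is handed in; nothing more can be done
None
```

I squeezed the scanner's trigger until it stopped and it sprang back, then turned the crank clockwise four clicks and eased it back; I handed the job in at 17.8 s with the grip held against the pawl at about 3 N.

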